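# Bearing balls into the lidded pot

## Robot

A 6-joint arm with a two-finger parallel gripper is mounted at the origin on the work surface. World frame = base frame: x ahead of the robot, y to its left, z up, the work surface at z = 0. Lengths are in m, angles in rad, forces in N, time in s.
With the tool pointing down it reaches from about 0.425 to 0.925 m from the base axis. Payload 12.5 kg.
Tool frame: the origin (TCP) lies at the very end of the fingers, on their centre line; the grasp point (between the pads) lies 19 mm behind it (robot.tcp_to_grasp is the distance from the TCP to the grasp point, in m); z points along the fingers, y is the line along which they close (so a half turn about z gives the same grasp; the last joint's range is limited). The gripper opens to 85 mm and grips with 20 to 120 N. Pads are 22 mm wide; open, the fingers measure 114 mm over their backs; the gripper's body (76 mm by 85 mm) begins 54 mm behind the grasp point. The pads swing forward as they close: fully open they stand 13 mm farther back than shut.
Start: joints at [1.208, 0.491, 1.559, -0, 1.092, -0.106], TCP at [0.159, 0.605, 0.231] pointing down, gripper open.
Joint ranges: [-3.1, 3.1], [-0.84, 2.19], [0.05, 2.79], [-1.13, 4.28], [0.06, 2.93], [-2.69, 2.69]. Speed limits (rad/s): [2.22, 2.22, 2.79, 3.14, 3.14, 3.14].

## Interface

Orientations are given as a unit quaternion [w, x, y, z].
In Python, from plant import robot, eyes, workorder, look_for, outline_of gives the robot as it stands.
- The arm moves only by the tool jog_arm, never from a script. Its argument "series" is text: rows parted by semicolons, each of 7 numbers parted by spaces: the shift along the tool's x, y, z scaled (see below), then the turn, a rotation vector about the tool's x, y, z scaled (see below), then the opening, from 0 (shut) to 1 (fully open). A call has exactly 10 rows; each row is the pose to reach, as a shift and turn from the pose commanded when the call began, along the tool's axes at that moment; what a row does not reach only later rows make up. The controller multiplies each number of a shift by 0.25 m and each number of a turn by pi/2 rad. A row lasts 1/10 s, in which the tool goes at most 50 mm and 8.59 degrees, less where a joint would pass 70% of its speed; a pose out of reach is approached as far as the arm can. A call with a number of a shift or a turn outside -1 to 1 is refused whole. A call with a gripper value outside its range is refused whole. The fingers move at their own pace and stop on an object; "squeeze" is the grip in N (left out, the last holds). Time passes only in rows, so rows that repeat a pose let the fingers close, or fill a call up. It gives the time, the measured TCP pose, the force, the opening and the grip force at its end, in the units of the state.
- robot.observe(): the state, without advancing time (a new reading comes with each control period).
- eyes.capture(name): name is "scene" or "top"; returns a dict with "img" (480x640x3 uint8, red, green, blue), "intrinsics" (3x3 intrinsics, pixels), "k1" (the pictures are not rectified: a ray, as slopes to the right and down, at radius r is drawn at 1 + k1 r^2 times it, then the intrinsics apply), "R" (3x3) and "t" (3): a world point X has camera coordinates R X + t. Camera axes: x right, y down, z forward; pixel columns grow to the right and rows downward; lengths in m; the calibration is good to about 2 mm. A picture is of the moment at which its call begins. There is no depth.
- workorder.sign_off(): hands the job in; it is judged then, once.
Trained networks look in the newest picture that a camera, given by its name, has taken for a name from the list of things; names that differ only in an ending like _2 or _b are one class to them, and where a whole thing is asked for, a point or a joint stands for the part that bears it (a point fixed in the world has none). Each returns a list of dicts, best first, with "p" (0 to 1); they miss things now and then, are a little off and sometimes report something else, mostly with a low value. They report only what shows in the picture. A call takes as long as a camera call. They do not tell look-alikes from the thing itself.
- look_for(label, camera): "centre" ([x, y, z] in m, in world coordinates, good to about 4 mm: the middle of the surface that is visible of it).
- outline_of(label, camera): "region" (480x640 bool, what is visible of it).
The state is a dict: "clock": time; "q": joint angles; "joint_vel": joint speeds; "effort": joint torques, N m; "tcp_pos": TCP position; "orientation": TCP orientation; "force": force on the tool from outside, world axes, zero at the start; "ft_torque": the same for the moment, N m; "opening": opening from 0.0 (shut) to 1.0 (fully open); "finger_force": force on a finger pad.
Only numpy, scipy, OpenCV 4.12 (cv2) and the standard library are available. Lean on these libraries where they do the work, as an engineer would, in place of code of your own. Each camera call takes 0.05 s, during which the arm holds its last target. There are 200 camera calls.

## Task

Pour all eight bearing balls from the small aluminium cup into the wide steel pot and stand the empty cup upright on the bench. Then put the loose lid on the pot so that it sits fully down and level, leaving the other things on the bench as they are.

Things in the scene. Friction and masses are not known exactly. Their poses are not given: they have to be found in the camera images.
- cup: the small plain aluminium cup, round, open at the top, no handle, standing on the bench with the eight balls in it. 75 mm tall, outside diameter 51 mm at the base growing evenly to 60 mm at the rim, wall 2.5 mm, floor 4 mm thick, about 0.12 kg empty. Origin: centre of its underside; z is its axis, pointing up out of the mouth.
- cup_rim (a point): centre of the cup's mouth, 75 mm above the cup's origin on its axis.
- pot: the wide, low, heavy dark steel pot, round, open at the top, empty at the start, loose on the bench. 100 mm outside diameter, 55 mm tall, wall 4 mm (92 mm inside diameter), floor 5 mm thick, about 0.8 kg. Origin: centre of its underside; z is its axis, up.
- lid: pot's loose steel lid, right way up on the bench: plate 108 mm diameter, 5 mm thick; under it a round step (82 mm diameter, 5 mm deep) that drops into the pot's mouth with 5 mm to spare all round; on top a round knob, 26 mm diameter, 18 to 42 mm above the origin. About 0.22 kg. Origin: centre of the step's underside; seated it is 50 mm above the pot's origin. z: axis, up.
- spool: bystander: grey ceramic insulator spool, 42 mm in diameter, 46 mm tall, loose. Origin: centre of its underside.
- race: bystander: steel ball bearing race, a ring 72 mm outside diameter, 52 mm inside, 17 mm tall, loose, lying flat. Origin: centre of its underside.
- base_plate: bystander: cast-iron magneto base plate fixed to the bench, 100 x 150 mm, 14 mm thick, with two brass terminal posts 26 mm tall on it (40 mm above the bench). Origin: centre of its underside.
- unit_drawer0_handle (a point): bystander: the round pull of the half-open steel drawer in the low cabinet (160 x 260 mm, 110 mm tall) at the bench's far right, 40 to 65 mm open; the point is the pull's grip point. The drawer slides along x.
- ball0_center (a point): centre of steel bearing ball 1 of eight, all alike: 16 mm in diameter, 17 g, lightly greased and free-rolling, lying loose in the cup at the start.
- ball1_center (a point): centre of steel bearing ball 2 of eight, all alike: 16 mm in diameter, 17 g, lightly greased and free-rolling, lying loose in the cup at the start.
- ball2_center (a point): centre of steel bearing ball 3 of eight, all alike: 16 mm in diameter, 17 g, lightly greased and free-rolling, lying loose in the cup at the start.
- ball3_center (a point): centre of steel bearing ball 4 of eight, all alike: 16 mm in diameter, 17 g, lightly greased and free-rolling, lying loose in the cup at the start.
- ball4_center (a point): centre of steel bearing ball 5 of eight, all alike: 16 mm in diameter, 17 g, lightly greased and free-rolling, lying loose in the cup at the start.
- ball5_center (a point): centre of steel bearing ball 6 of eight, all alike: 16 mm in diameter, 17 g, lightly greased and free-rolling, lying loose in the cup at the start.
- ball6_center (a point): centre of steel bearing ball 7 of eight, all alike: 16 mm in diameter, 17 g, lightly greased and free-rolling, lying loose in the cup at the start.
- ball7_center (a point): centre of steel bearing ball 8 of eight, all alike: 16 mm in diameter, 17 g, lightly greased and free-rolling, lying loose in the cup at the start.
There are look-alikes about, which are no part of the job. There is more than one size of the lid; the job needs the middle-sized.

How it is judged:
On the way, in this order (a step that is already met when the one before it is completed fails the run):
1. the cup is held tilted by more than about 35 degrees with its mouth over or beside the pot (angle between cup's own z axis and vertical above 0.6 rad and horizontal distance between cup_rim and pot below 0.12 m and height (world z) of cup_rim above 0.06 m and contact force between the fingers and cup above 0.5 N), for 0.02 s.
2. all eight balls are in the pot (horizontal distance between each of ball0_center, ball1_center, ball2_center, ball3_center, ball4_center, ball5_center, ball6_center, ball7_center and pot below 0.042 m and z of ball0_center in the frame of pot between 0 and 0.055 m and z of ball1_center in the frame of pot between 0 and 0.055 m and z of ball2_center in the frame of pot between 0 and 0.055 m and z of ball3_center in the frame of pot between 0 and 0.055 m and z of ball4_center in the frame of pot between 0 and 0.055 m and z of ball5_center in the frame of pot between 0 and 0.055 m and z of ball6_center in the frame of pot between 0 and 0.055 m and z of ball7_center in the frame of pot between 0 and 0.055 m), for 0.2 s.
3. the empty cup stands upright on the bench, let go (height (world z) of cup between -0.004 and 0.006 m and angle between cup's own z axis and vertical below 0.08 rad and contact force between the fingers and cup below 0.1 N), for 0.2 s.
At the end, for the whole second after the job is handed in: All eight balls are in the upright pot; the lid rests on its rim all round, step inside the mouth (height within 2 mm, level within 2 degrees); the empty cup stands upright on the bench (within 4.5 degrees); all are let go and at rest (all of step 2 and all of step 3 and horizontal distance between lid and pot below 0.008 m and z of lid in the frame of pot between 0.0475 and 0.052 m and angle between the z axis of lid and the z axis of pot, either way round below 0.035 rad and angle between each of lid, pot's own z axis and vertical below 0.05 rad and height (world z) of pot below 0.006 m and linear speed of each of lid, cup, pot below 0.02 m/s); the robot touches nothing.
It fails at once if the ceramic spool is pushed more than 25 mm (distance of spool from where it was at the start of the episode above 0.025 m).
It fails at once if the bearing race is pushed more than 25 mm (distance of race from where it was at the start of the episode above 0.025 m).
It fails at once if the drawer is pushed more than 25 mm (distance of unit_drawer0_handle from where it was at the start of the episode above 0.025 m).
It also fails if it takes over 72 s, if anything falls off the work surface, if the arm or the gripper's body presses on something with over 40 N, if the wrist force passes 120 N, or if a joint passes its speed limit or range.

## Working session

There is one attempt and no reset: what is moved stays moved. The work goes in short steps, Python scripts to look and compute and a tool call to move; the robot and the scene stay as the last step left them, time stands still between calls to the robot, and variables do not carry over. Pictures are saved under pics/ and viewed, at most 12 in all, crops included, and the job is handed in when it is done.

Besides the shell and the picture viewer there is one more tool, called after "Call:" as name(argument=value, ...) on one line, values as JSON. jog_arm: Moves the arm, as the interface text tells. Shifts and turns lie within -1 to 1; 1 stands for 0.25 m of shift or pi/2 rad of turn. Its arguments: {"type":"object","properties":{"series":{"type":"string"},"squeeze":{"type":"number"}},"required":["series"]}

```bash
mkdir -p pics
cat > h.py <<'E'
import numpy as np, cv2
from plant import robot, eyes, workorder, look_for, outline_of
def proj(c,X):
    p=c["R"]@np.array(X,float)+c["t"]; x,y=p[:2]/p[2]; f=1+c["k1"]*(x*x+y*y); K=c["intrinsics"]
    return (K@[x*f,y*f,1])[:2]
def ray(c,uv):
    K=np.array(c["intrinsics"]); d=(np.array(uv,float)-K[:2,2])/[K[0,0],K[1,1]]; s=d.copy()
    for _ in range(20): s=d/(1+c["k1"]*(s@s))
    R=np.array(c["R"]); return -R.T@np.array(c["t"]), R.T@np.array([s[0],s[1],1])
def at(c,uv,z):
    o,d=ray(c,uv); return o+d*(z-o[2])/d[2]
def save(c,n,box=None,k=1):
    im=c["img"][:,:,::-1]
    if box: im=im[box[1]:box[3],box[0]:box[2]]
    cv2.imwrite("pics/"+n,cv2.resize(im,None,fx=k,fy=k,interpolation=cv2.INTER_CUBIC))
E
python3 - <<'E'
from h import *
for n in("top","scene"):
    c=eyes.capture(n); save(c,n+"0.png")
    print(n,"cam",ray(c,(320,240))[0].round(3))
    for l in("cup","pot","lid","spool","race","base_plate","unit_drawer0_handle"):
        for d in look_for(l,n)[:4]: print(n,l,round(d["p"],2),np.round(d["centre"],3),proj(c,d["centre"]).round())
print(robot.observe())
E
```

```text
top cam [0.364 0.098 1.255]
top cup 0.55 [ 0.488 -0.007  0.052] [369. 272.]
top pot 0.58 [ 0.468 -0.247  0.004] [477. 282.]
top lid 0.59 [0.387 0.262 0.008] [243. 322.]
top lid 0.56 [0.539 0.265 0.012] [243. 252.]
top race 0.88 [0.695 0.336 0.016] [211. 182.]
top base_plate 0.63 [0.801 0.028 0.015] [348. 136.]
top unit_drawer0_handle 0.79 [ 0.756 -0.284  0.033] [490. 151.]
top unit_drawer0_handle 0.72 [0.803 0.029 0.013] [348. 135.]
scene cam [1.167 0.479 0.786]
scene cup 0.95 [0.494 0.009 0.05 ] [324. 214.]
scene pot 0.76 [ 0.464 -0.242  0.031] [256. 179.]
scene lid 0.94 [0.548 0.272 0.01 ] [407. 285.]
scene lid 0.65 [0.577 0.464 0.015] [485. 334.]
scene lid 0.59 [0.392 0.265 0.003] [433. 245.]
scene spool 0.95 [0.744 0.238 0.043] [347. 331.]
scene race 0.69 [0.707 0.338 0.016] [400. 350.]
scene race 0.45 [0.494 0.005 0.054] [322. 213.]
scene base_plate 0.9 [0.813 0.037 0.015] [249. 315.]
scene unit_drawer0_handle 0.86 [ 0.736 -0.265  0.076] [173. 219.]
{'clock': 0.8, 'q': array([ 1.20838883e+00,  4.90892092e-01,  1.55892606e+00, -3.61194842e-05,
        1.09170838e+00, -1.05584943e-01]), 'joint_vel': array([-0.00152484, -0.00017432, -0.00116142,  0.00045784, -0.00195647,
        0.00068961]), 'effort': array([-1.09589946e-03, -6.18220425e+01, -2.61825407e+01, -1.54702102e-04,
        5.35284162e-04,  1.07852475e-05]), 'tcp_pos': array([0.1587323 , 0.60450741, 0.23132287]), 'orientation': array([2.32554311e-05, 1.28050404e-01, 9.91767661e-01, 2.84425949e-05]), 'force': array([-0.36567887, -0.43054292, -0.27629925]), 'ft_torque': array([-0.01953245, -0.03503917, -0.02540117]), 'finger_force': 0.0, 'opening': 1.0052570805171266}
```

View pics/top0.png

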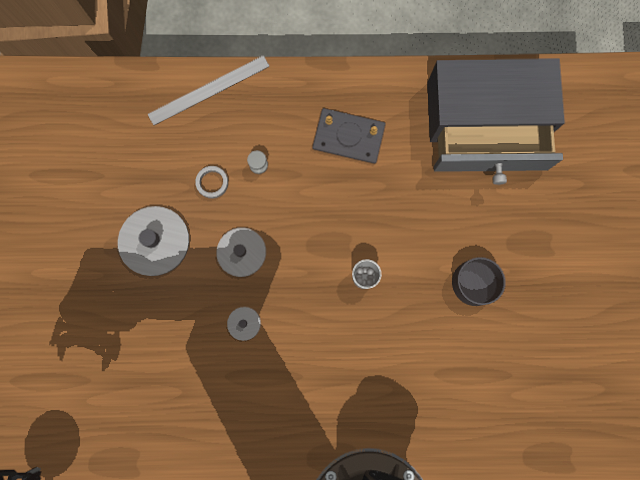

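View pics/scene0.png

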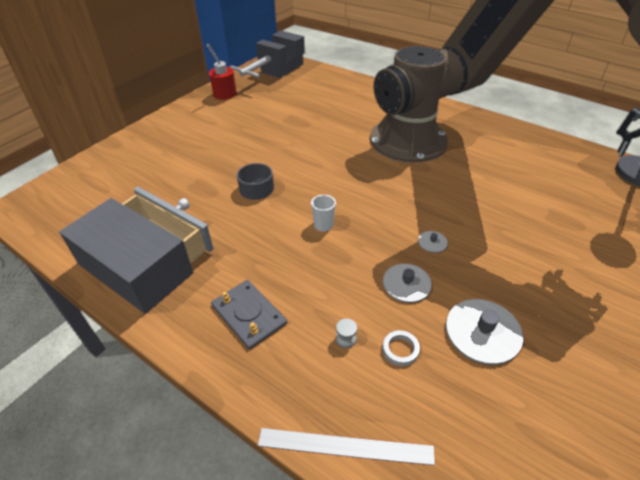

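Lid candidates in top: small (243,323), middle (241,252), large (153,240). The middle one fits "middle-sized", and I'll check its plate at 108 mm. I'm fitting shapes to the outlines and enlarging that crop.

```bash
cat >> h.py <<'E'
from scipy.optimize import minimize
SH={"cup":[(0,.0255),(.075,.03)],"pot":[(0,.05),(.055,.05)],"lid":[(.005,.054),(.010,.054)]}
A=np.linspace(0,2*np.pi,60)
def hull(c,prof,x,y,s=1):
    P=[proj(c,(x+s*r*np.cos(a),y+s*r*np.sin(a),z)) for z,r in prof for a in A]
    return cv2.convexHull(np.float32(P))
def fit(c,name,region,xy,scale=False):
    m=cv2.GaussianBlur(cv2.resize(region.astype(np.float32),None,fx=4,fy=4,interpolation=cv2.INTER_LINEAR),(0,0),2)
    def f(p):
        h=hull(c,SH[name],p[0]/100,p[1]/100,p[2]/10 if scale else 1)
        g=np.zeros(m.shape,np.float32); cv2.fillPoly(g,[np.int32(((h+.5)*4-.5)*16)],1.0,shift=4)
        return np.abs(g-m).sum()/g.sum()
    x0=np.array([xy[0]*100,xy[1]*100]+([10.] if scale else []))
    sim=np.vstack([x0]+[x0+np.eye(len(x0))[i] for i in range(len(x0))])
    r=minimize(f,x0,method="Nelder-Mead",options=dict(initial_simplex=sim,xatol=.01,fatol=1e-4))
    return r.x/([100,100]+([10] if scale else [])),r.fun
E
python3 - <<'E'
from h import *
G={"cup":(.49,0),"pot":(.466,-.245),"lid":(.543,.268)}
for n in("top","scene"):
    c=eyes.capture(n)
    if n=="top": save(c,"lid.png",(100,190,290,350),4)
    for l in G:
        for d in outline_of(l,n)[:4]:
            v,u=np.nonzero(d["region"]); X=at(c,(u.mean(),v.mean()),.01)
            if np.hypot(*(X[:2]-G[l]))<.07: print(n,l,round(d["p"],2),fit(c,l,d["region"],G[l]), fit(c,l,d["region"],G[l],True)[0])
E
```

```text
top cup 0.74 (array([0.48086787, 0.00118984]), np.float64(0.47015687823295593)) [0.48074122 0.00120768 1.0182883 ]
top pot 0.93 (array([ 0.46685503, -0.24158939]), np.float64(0.047335125505924225)) [ 0.46681599 -0.24177881  0.98647504]
top lid 0.7 (array([0.53917064, 0.26989269]), np.float64(0.04788997024297714)) [0.53925479 0.2699295  0.9961067 ]
scene pot 0.83 (array([ 0.46452783, -0.2446521 ]), np.float64(0.06821772456169128)) [ 0.46499573 -0.24467747  0.97039778]
scene lid 0.68 (array([0.53863429, 0.26722187]), np.float64(0.06494133174419403)) [0.53885918 0.26724003 0.98209067]
```

View pics/lid.png

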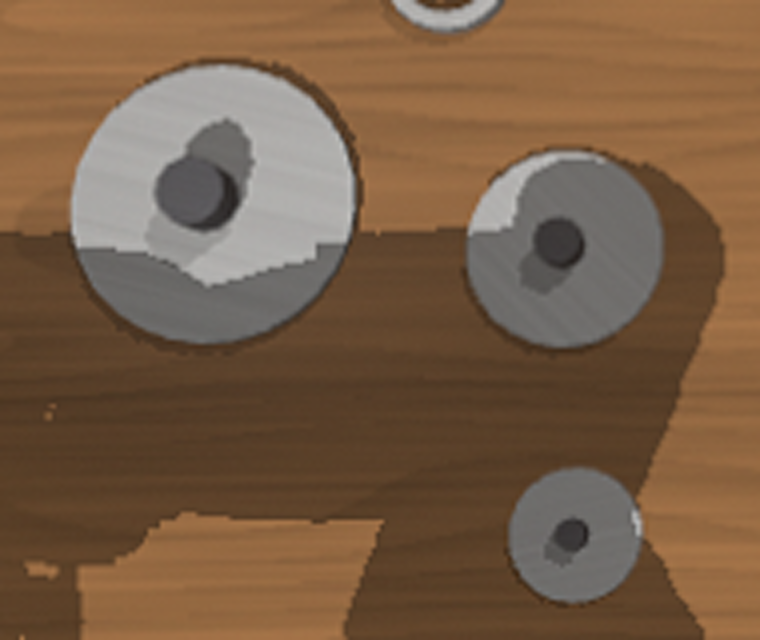

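The crop shows three lids. The middle one, at top pixel (241,252), fits a 108 mm plate (scale 0.996), so it is the one to use, at about (0.539, 0.269). Next I'm refining the cup position and computing the approach: a grasp leaning 40°, with the pour tilting toward -y.

```bash
cat >> h.py <<'E'
from scipy.spatial.transform import Rotation as Ro
R0=np.array([[0,1,0],[1,0,0],[0,0,-1.]])  # columns tool x,y,z: y->+x, x->+y, z->-z
def pose(grasp,lean,yaw=0):
    R=Ro.from_euler("z",yaw,degrees=True).as_matrix()@Ro.from_euler("x",-lean,degrees=True).as_matrix()@R0
    return np.array(grasp)+.019*R[:,2],R
def rel(p0,Rm0,p,R): return np.r_[Rm0.T@(p-p0)/.25, Ro.from_matrix(Rm0.T@R).as_rotvec()/(np.pi/2)].round(3)
def now():
    s=robot.observe(); return s["tcp_pos"],Ro.from_quat(s["orientation"],scalar_first=True).as_matrix()
E
python3 - <<'E'
from h import *
for n in("top","scene"):
    c=eyes.capture(n)
    for d in outline_of("cup",n)[:2]:
        g=np.zeros((480,640),np.uint8); v,u=np.nonzero(d["region"])
        cv2.fillConvexPoly(g,cv2.convexHull(np.int32(np.c_[u,v])),1)
        print(n,round(d["p"],2),(u.min(),u.max(),v.min(),v.max()),fit(c,"cup",g,(.49,0)))
p0,R=now()
for g in ((.488,.10,.20),(.488,.09,.14)):
    print(rel(p0,R,*pose(g,40)), pose(g,40)[0])
E
```

```text
top 0.97 (np.int64(353), np.int64(380), np.int64(260), np.int64(288)) (array([4.81476984e-01, 1.80254001e-04]), np.float64(0.13043944537639618))
scene 0.73 (np.int64(312), np.int64(335), np.int64(195), np.int64(230)) (array([ 0.47957241, -0.00195009]), np.float64(0.07739924639463425))
[-1.799 -1.665  0.183  0.291 -0.378  0.8  ] [0.488      0.08778704 0.18544516]
[-1.809 -1.703  0.423  0.291 -0.378  0.8  ] [0.488      0.07778704 0.12544516]
```

Call:
jog_arm(series="-0.9 -0.83 0.05 0.29 -0.38 0.8 1;-0.9 -0.83 0.05 0.29 -0.38 0.8 1;-0.9 -0.83 0.05 0.29 -0.38 0.8 1;-0.9 -0.83 0.05 0.29 -0.38 0.8 1;-0.9 -0.83 0.05 0.29 -0.38 0.8 1;-0.9 -0.83 0.05 0.29 -0.38 0.8 1;-0.9 -0.83 0.05 0.29 -0.38 0.8 1;-0.9 -0.83 0.05 0.29 -0.38 0.8 1;-0.9 -0.83 0.05 0.29 -0.38 0.8 1;-0.9 -0.83 0.05 0.29 -0.38 0.8 1", squeeze=50)

```text
clock: 2.4
tcp_pos: [0.3238, 0.3469, 0.2187]
orientation: [0.245, 0.666, 0.662, -0.242]
force: [0.5, 0.7, -0.0]
opening: 0.999
finger_force: 0.0
```

Run:
```python
from h import *
p0,R=now(); print(p0,R.round(2),robot.observe()["q"].round(2))
for g in ((.481,.09,.14),(.481,.06,.10)): print(rel(p0,R,*pose(g,40)))
```

```text
[0.32375168 0.34685535 0.21870417] [[ 0.01  1.    0.  ]
 [ 0.76 -0.   -0.65]
 [-0.65  0.01 -0.76]] [ 0.9   0.54  1.69 -0.42  1.5   1.06]
[-0.577  0.631  0.981  0.001  0.003 -0.004]
[-5.650e-01  6.300e-01  1.181e+00  1.000e-03  3.000e-03 -4.000e-03]
```

Call:
jog_arm(series="-0.58 0.63 0.98 0 0.003 -0.004 1;-0.58 0.63 0.98 0 0.003 -0.004 1;-0.58 0.63 0.98 0 0.003 -0.004 1;-0.58 0.63 0.98 0 0.003 -0.004 1;-0.58 0.63 0.98 0 0.003 -0.004 1;-0.58 0.63 0.98 0 0.003 -0.004 1;-0.58 0.63 0.98 0 0.003 -0.004 1;-0.58 0.63 0.98 0 0.003 -0.004 1;-0.58 0.63 0.98 0 0.003 -0.004 1;-0.58 0.63 0.98 0 0.003 -0.004 1")

```text
clock: 3.4
tcp_pos: [0.4816, 0.0791, 0.1256]
orientation: [0.241, 0.663, 0.667, -0.24]
force: [-1.0, 0.2, -0.1]
opening: 1.0
finger_force: 0.0
```

Run:
```python
from h import *
p0,R=now(); print(p0,R.round(2),robot.observe()["q"].round(2))
for g in ((.481,.045,.105),(.481,-.0005,.05)): print(rel(p0,R,*pose(g,40)))
c=eyes.capture("scene"); save(c,"pre.png",(220,100,420,250),4)
```

```text
[0.48159901 0.07906007 0.12559051] [[-0.01  1.    0.  ]
 [ 0.77  0.01 -0.64]
 [-0.64 -0.   -0.77]] [ 0.34  0.6   1.92 -0.77  1.04  0.88]
[-0.052 -0.004  0.226  0.003 -0.002  0.004]
[-0.051 -0.005  0.512  0.003 -0.002  0.004]
```

View pics/pre.png

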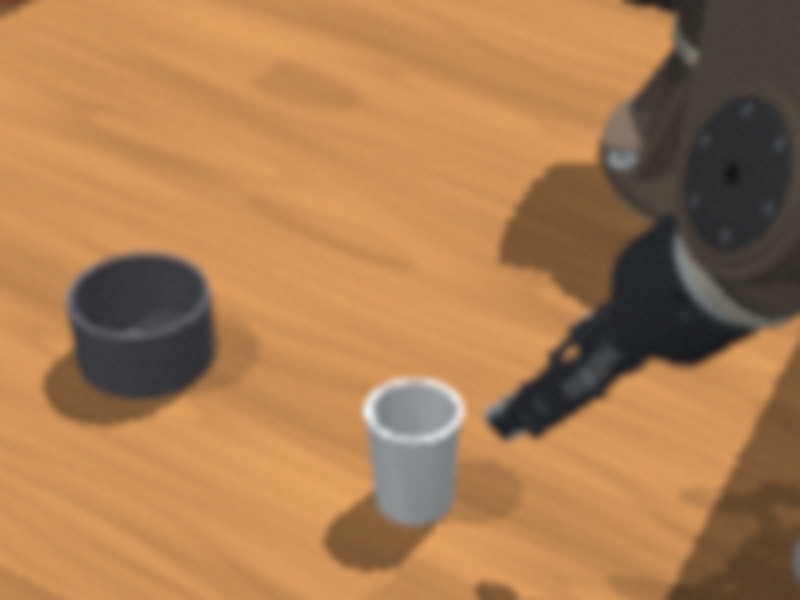

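The crop shows the cup standing with its rim centre at about (323,202) in the full picture. The open fingers are lined up on its +y side and the pot sits at (255,180). I'm going in and closing.

Call:
jog_arm(series="-0.05 -0.005 0.12 0.003 -0.002 0.004 1;-0.05 -0.005 0.22 0.003 -0.002 0.004 1;-0.05 -0.005 0.32 0.003 -0.002 0.004 1;-0.05 -0.005 0.42 0.003 -0.002 0.004 1;-0.05 -0.005 0.51 0.003 -0.002 0.004 1;-0.05 -0.005 0.51 0.003 -0.002 0.004 1;-0.05 -0.005 0.51 0.003 -0.002 0.004 0.5;-0.05 -0.005 0.51 0.003 -0.002 0.004 0.5;-0.05 -0.005 0.51 0.003 -0.002 0.004 0.5;-0.05 -0.005 0.51 0.003 -0.002 0.004 0.5")

```text
clock: 4.45
tcp_pos: [0.4815, -0.0122, 0.0366]
orientation: [0.242, 0.665, 0.664, -0.241]
force: [-1.0, 2.3, 5.6]
opening: 0.667
finger_force: 51.2
```

Run:
```python
from h import *
p0,R=now(); s=robot.observe(); print(p0,s["q"].round(2),s["opening"],s["finger_force"],s["force"])
c=eyes.capture("scene"); save(c,"gr.png",(250,140,400,260),4)
# grasp pt on cup at height .05 axis; cup tilt phi, lean=40-phi
for g,phi in (((.481,-.02,.13),0),((.474,-.15,.14),40),((.466,-.225,.125),60),((.466,-.245,.11),105)): print(phi,rel(p0,R,*pose(g,40-phi)))
```

```text
[ 0.48145224 -0.01215171  0.03664625] [ 0.17  0.74  2.04 -1.03  0.83  1.08] 0.6672882873960171 51.210747004224686 [-0.978492    2.27688139  5.57885236]
0 [-0.264 -0.001 -0.19   0.001  0.    -0.001]
40 [-0.639 -0.029  0.096  0.001  0.445 -0.001]
60 [-0.814 -0.061  0.315  0.001  0.667 -0.001]
105 [-8.290e-01 -6.100e-02  3.540e-01  1.000e-03  1.167e+00 -0.000e+00]
```

View pics/gr.png

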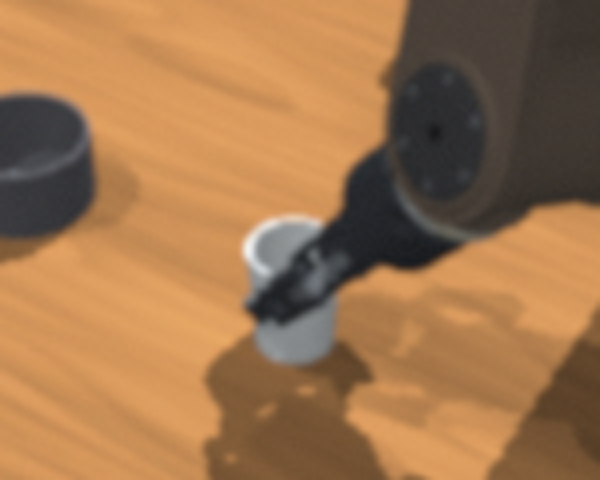

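The picture shows the cup gripped at mid-height with its rim clear, and the opening of 56.7 mm matches a grip 48 mm up. I'm lifting and carrying it with the tilt started.

Call:
jog_arm(series="-0.08 0 -0.1 0 0 0 0.4;-0.2 0 -0.25 0 0 0 0.4;-0.25 0 -0.2 0 0.05 0 0.4;-0.3 0 -0.14 0 0.13 0 0.4;-0.38 -0.01 -0.08 0 0.2 0 0.4;-0.45 -0.02 -0.02 0 0.27 0 0.4;-0.52 -0.03 0.03 0 0.34 0 0.4;-0.58 -0.03 0.07 0 0.4 0 0.4;-0.64 -0.03 0.1 0 0.44 0 0.4;-0.64 -0.03 0.1 0 0.44 0 0.4")

```text
clock: 5.5
tcp_pos: [0.4743, -0.1544, 0.1205]
orientation: [0.003, 0.708, 0.706, -0.0]
force: [1.7, 0.2, -2.7]
opening: 0.664
finger_force: 54.4
```

Run:
```python
from h import *
p0,R=now(); s=robot.observe(); print(p0,s["q"].round(2),s["opening"],s["finger_force"],"lean",np.degrees(np.arctan2(-R[1,2],-R[2,2])))
# lip offset relative to grasp point: cup axis m, down-lip
for phi in (50,60,70,80,90,100,108):
    t=np.radians(phi); m=np.array([0,-np.sin(t),np.cos(t)]); d=np.array([0,-np.cos(t),-np.sin(t)])
    lip=.027*m+.03*d                       # from grasp point (48 mm up)
    y=-.2435+.022 if phi>=70 else -.2435+.032
    g=np.array([.4665,y,.066 if phi>=80 else .072])-lip
    print(phi,g.round(3),rel(p0,R,*pose(g,40-phi)))
```

```text
[ 0.47433753 -0.15440473  0.12052776] [-0.45  0.47  1.98 -0.    0.68 -0.44] 0.6641030767294936 54.42342164202273 lean 0.3067196257321572
50 [ 0.466 -0.172  0.078] [-0.054 -0.032  0.247  0.003  0.115 -0.002]
60 [ 0.466 -0.173  0.084] [-0.048 -0.032  0.216  0.003  0.226 -0.001]
70 [ 0.466 -0.186  0.091] [-0.087 -0.032  0.184  0.003  0.337 -0.001]
80 [ 0.466 -0.19   0.091] [-0.091 -0.032  0.177  0.003  0.448 -0.001]
90 [ 0.466 -0.194  0.096] [-0.101 -0.032  0.147  0.003  0.559 -0.001]
100 [ 0.466 -0.2    0.1  ] [-0.116 -0.031  0.12   0.003  0.67  -0.   ]
108 [ 0.466 -0.205  0.103] [-0.132 -0.031  0.1    0.003  0.759 -0.   ]
```

Call:
jog_arm(series="-0.02 -0.01 0.05 0 0.08 0 0.4;-0.05 -0.03 0.1 0 0.16 0 0.4;-0.07 -0.03 0.15 0 0.25 0 0.4;-0.087 -0.03 0.18 0 0.32 0 0.4;-0.09 -0.03 0.18 0 0.36 0 0.4;-0.09 -0.03 0.18 0 0.4 0 0.4;-0.091 -0.03 0.177 0 0.44 0 0.4;-0.093 -0.03 0.17 0 0.47 0 0.4;-0.096 -0.03 0.16 0 0.5 0 0.4;-0.099 -0.03 0.15 0 0.54 0 0.4")

```text
clock: 6.5
tcp_pos: [0.4661, -0.1755, 0.0824]
orientation: [-0.289, 0.645, 0.645, 0.288]
force: [-0.1, 0.8, -1.8]
opening: 0.663
finger_force: 54.4
```

Run:
```python
from h import *
p0,R=now(); s=robot.observe(); print(p0,s["q"].round(2),s["opening"],s["finger_force"],"lean",np.degrees(np.arctan2(-R[1,2],-R[2,2])))
for phi in (95,100,105,112):
    t=np.radians(phi); m=np.array([0,-np.sin(t),np.cos(t)]); d=np.array([0,-np.cos(t),-np.sin(t)])
    g=np.array([.4665,-.2435+.022,.066])-.027*m-.03*d
    print(phi,rel(p0,R,*pose(g,40-phi)))
c=eyes.capture("scene"); save(c,"pour.png",(180,110,330,230),4)
```

```text
[ 0.4660676  -0.17547661  0.08235883] [-0.78  0.76  1.81  0.59  1.29 -1.16] 0.6628865345256927 54.44416401300259 lean -48.2143899746168
95 [-0.002  0.002 -0.032 -0.001  0.075 -0.001]
100 [ 0.003  0.002 -0.047 -0.001  0.131 -0.001]
105 [ 0.007  0.002 -0.062 -0.001  0.187 -0.001]
112 [ 0.009  0.002 -0.084 -0.001  0.264 -0.001]
```

View pics/pour.png

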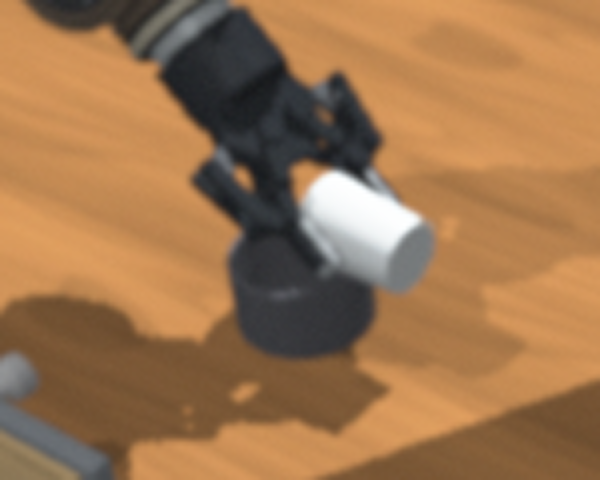

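The picture shows the cup almost horizontal, its mouth over the pot (pot in the crop at 300,290) and nothing spilled. I'm continuing slowly.

Call:
jog_arm(series="0 0 -0.01 0 0.03 0 0.4;0 0 -0.02 0 0.05 0 0.4;0 0 -0.03 0 0.075 0 0.4;0 0 -0.04 0 0.1 0 0.4;0.003 0 -0.047 0 0.13 0 0.4;0.005 0 -0.055 0 0.16 0 0.4;0.007 0 -0.062 0 0.19 0 0.4;0.008 0 -0.07 0 0.22 0 0.4;0.009 0 -0.084 0 0.26 0 0.4;0.009 0 -0.084 0 0.26 0 0.4")

```text
clock: 7.55
tcp_pos: [0.4659, -0.1901, 0.0969]
orientation: [-0.414, 0.574, 0.573, 0.413]
force: [-0.4, 0.1, -1.1]
opening: 0.662
finger_force: 54.5
```

Call:
jog_arm(series="0 0 0 0 0.05 0 0.4;0 0 0 0 0.1 0 0.4;0 0 -0.01 0 0.1 0 0.4;0 0 0 0 0.1 0 0.4;0 0 -0.01 0 0.1 0 0.4;0 0 0 0 0.1 0 0.4;0 0 0 0 0.1 0 0.4;0 0 0 0 0.1 0 0.4;0 0 0 0 0.1 0 0.4;0 0 0 0 0.1 0 0.4")

```text
clock: 8.55
tcp_pos: [0.4658, -0.1909, 0.0974]
orientation: [-0.457, 0.54, 0.539, 0.458]
force: [-0.9, -0.4, -0.1]
opening: 0.668
finger_force: 54.4
```

Run:
```python
from h import *
p0,R=now(); s=robot.observe(); print(p0,s["q"].round(2),s["opening"],s["finger_force"],s["force"],"lean",np.degrees(np.arctan2(-R[1,2],-R[2,2])))
for g,phi in (((.4665,-.195,.16),70),((.474,-.15,.16),40),((.481,-.02,.13),0),((.481,-.0005,.052),0)): print(phi,rel(p0,R,*pose(g,40-phi)))
```

```text
[ 0.46576159 -0.19087139  0.09739921] [-0.86  0.98  1.68  0.72  1.77 -1.26] 0.6678108362591297 54.43364125503649 [-0.9304193  -0.38102848 -0.10268373] lean -80.59314452980924
70 [ 0.186  0.003 -0.009  0.001 -0.562 -0.001]
40 [ 0.199  0.033  0.133  0.001 -0.895 -0.001]
0 [ 1.75e-01  6.00e-02  6.14e-01  0.00e+00 -1.34e+00 -1.00e-03]
0 [-1.20e-01  6.00e-02  7.42e-01  0.00e+00 -1.34e+00 -1.00e-03]
```

Call:
jog_arm(series="0.08 0 0 0 0 0 0.4;0.16 0 -0.01 0 -0.05 0 0.4;0.2 0 -0.01 0 -0.14 0 0.4;0.2 0 -0.01 0 -0.23 0 0.4;0.2 0 0 0 -0.32 0 0.4;0.2 0 0 0 -0.41 0 0.4;0.2 0 0.02 0 -0.5 0 0.4;0.2 0 0.05 0 -0.59 0 0.4;0.2 0.01 0.08 0 -0.68 0 0.4;0.2 0.02 0.1 0 -0.77 0 0.4")

```text
clock: 9.55
tcp_pos: [0.4709, -0.1579, 0.1433]
orientation: [-0.067, 0.705, 0.703, 0.068]
force: [0.5, -1.1, -1.3]
opening: 0.664
finger_force: 54.3
```

Run:
```python
from h import *
p0,R=now(); s=robot.observe(); print(p0,s["q"].round(2),s["opening"],s["finger_force"],"lean",np.degrees(np.arctan2(-R[1,2],-R[2,2])))
for g,phi in (((.476,-.11,.14),20),((.481,-.02,.13),0),((.481,-.0005,.052),0)): print(phi,rel(p0,R,*pose(g,40-phi)))
c=eyes.capture("top"); save(c,"balls.png",(340,200,540,350),4)
```

```text
[ 0.47094507 -0.1578703   0.14330812] [-0.54  0.46  1.93  0.22  0.86 -0.69] 0.6644670537503333 54.32421958802479 lean -10.988535783491372
20 [ 0.146  0.02   0.115  0.001 -0.344 -0.001]
0 [ 0.472  0.039  0.205  0.001 -0.567 -0.002]
0 [ 0.489  0.038  0.526  0.001 -0.567 -0.002]
```

View pics/balls.png

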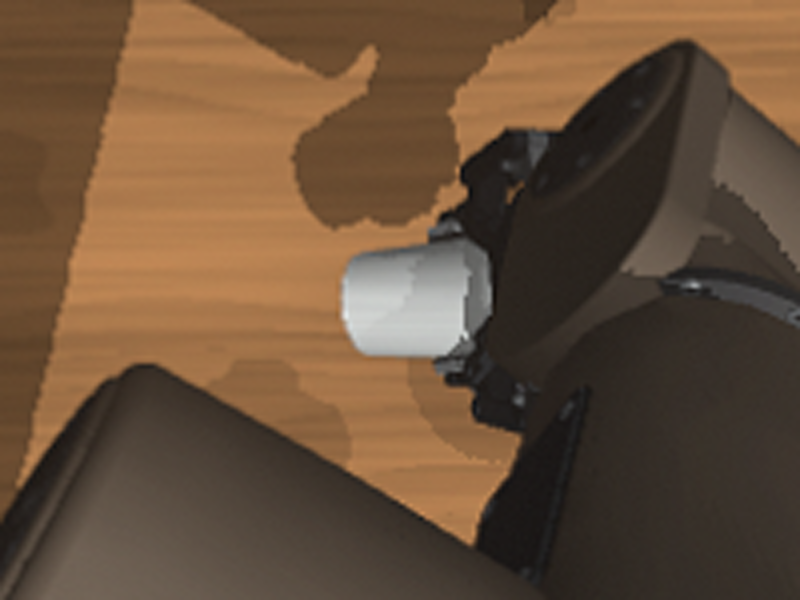

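The arm hides the pot; the cup in the crop at (415,300) is still tilted and held. I'm returning it upright above its old place and then looking.

Call:
jog_arm(series="0.04 0 0.03 0 -0.09 0 0.4;0.08 0.01 0.06 0 -0.18 0 0.4;0.12 0.02 0.09 0 -0.26 0 0.4;0.17 0.02 0.12 0 -0.34 0 0.4;0.25 0.03 0.14 0 -0.43 0 0.4;0.33 0.03 0.17 0 -0.51 0 0.4;0.42 0.04 0.19 0 -0.565 0 0.4;0.47 0.04 0.2 0 -0.567 0 0.4;0.47 0.04 0.2 0 -0.567 0 0.4;0.47 0.04 0.2 0 -0.567 0 0.4")

```text
clock: 10.6
tcp_pos: [0.4809, -0.0329, 0.1164]
orientation: [0.239, 0.665, 0.665, -0.241]
force: [-0.0, -0.4, -0.2]
opening: 0.669
finger_force: 54.4
```

Run:
```python
from h import *
p0,R=now(); s=robot.observe(); print(p0,s["q"].round(2),s["opening"],s["finger_force"],"lean",np.degrees(np.arctan2(-R[1,2],-R[2,2])),s["force"])
for g in ((.481,-.0005,.06),(.481,-.0005,.0508)): print(rel(p0,R,*pose(g,40)))
c=eyes.capture("top")
for l in("ball0_center","pot"):
    for d in look_for(l,"top")[:12]: print(l,round(d["p"],2),np.round(d["centre"],3))
for d in outline_of("pot","top")[:1]: print(fit(c,"pot",d["region"],(.466,-.243)))
s=eyes.capture("scene")
a=cv2.resize(c["img"][230:330,430:530],(400,400),interpolation=3); b=cv2.resize(s["img"][140:240,230:380],(600,400),interpolation=3)[:,200-0:]
cv2.imwrite("pics/after.png",np.hstack([a,b])[:,:,::-1])
```

```text
[ 0.4808779  -0.03292381  0.11638337] [ 0.13  0.58  2.03 -0.93  0.91  0.87] 0.6686914980122731 54.43226834090211 lean 39.67665344980339 [-0.04517122 -0.36761889 -0.19682824]
[ 0.243  0.001  0.167 -0.001 -0.004  0.   ]
[ 0.267  0.001  0.195 -0.001 -0.004  0.   ]
pot 0.91 [ 0.465 -0.242  0.005]
pot 0.62 [0.698 0.338 0.016]
(array([ 0.46734355, -0.24213704]), np.float64(0.21459843218326569))
```

View pics/after.png

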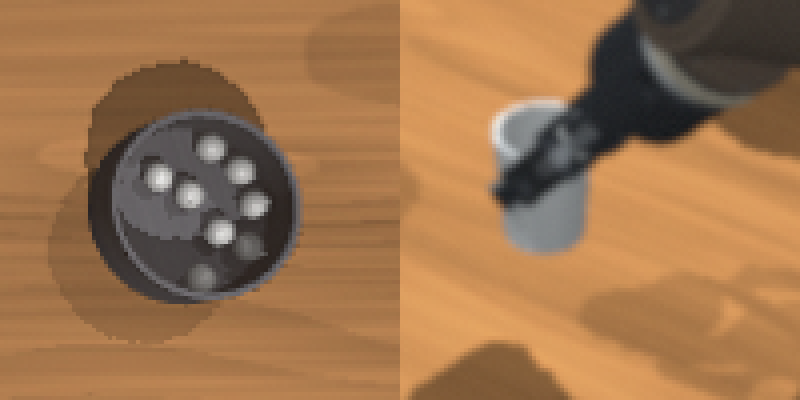

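The left half shows all eight balls in the pot, at crop points (211,148), (240,170), (158,177), (188,194), (254,204), (220,232), (248,245) and (203,277). The right half shows the cup held upright. I'm setting it down.

Call:
jog_arm(series="0.08 0 0.05 0 0 0 0.4;0.17 0 0.1 0 0 0 0.4;0.22 0 0.15 0 0 0 0.4;0.243 0 0.167 0 -0.003 0 0.4;0.255 0 0.18 0 -0.003 0 0.4;0.262 0 0.188 0 -0.003 0 0.4;0.266 0 0.193 0 -0.003 0 0.4;0.266 0 0.193 0 -0.003 0 0.4;0.266 0 0.193 0 -0.003 0 0.4;0.266 0 0.193 0 -0.003 0 0.4")

```text
clock: 11.85
tcp_pos: [0.4811, -0.0127, 0.0373]
orientation: [0.242, 0.665, 0.664, -0.242]
force: [0.3, 0.3, -0.7]
opening: 0.67
finger_force: 54.4
```

Call:
jog_arm(series="0.002 0 0.002 0 0 0 0.4;0.003 0 0.003 0 0 0 0.4;0.003 0 0.003 0 0 0 0.4;0.003 0 0.003 0 0 0 1;0.003 0 0.003 0 0 0 1;0.003 0 0.003 0 0 0 1;0.003 0 0.003 0 0 0 1;0.003 0 0.003 0 0 0 1;0.003 0 0.003 0 0 0 1;0.003 0 0.003 0 0 0 1")

```text
clock: 12.85
tcp_pos: [0.481, -0.0126, 0.0359]
orientation: [0.242, 0.665, 0.664, -0.242]
force: [-0.6, 0.2, 1.0]
opening: 1.002
finger_force: 0.0
```

Call:
jog_arm(series="0.003 0 -0.07 0 0 0 1;0.003 0 -0.15 0 0 0 1;0.003 0 -0.25 0 0 0 1;0.003 0 -0.35 0 0 0 1;0.003 0 -0.45 0 0 0 1;0.003 0 -0.6 0 0 0 1;0.003 0 -0.75 0 0 0 1;0.003 0 -0.8 0 0 0 1;0.003 0 -0.8 0 0 0 1;0.003 0 -0.8 0 0 0 1")

```text
clock: 13.85
tcp_pos: [0.4809, 0.1158, 0.1878]
orientation: [0.241, 0.665, 0.664, -0.243]
force: [-0.1, 0.0, -0.3]
opening: 0.997
finger_force: 0.0
```

Run:
```python
from h import *
p0,R=now(); s=robot.observe(); print(p0,s["q"].round(2),s["opening"],s["force"])
c=eyes.capture("top")
for l,g in(("lid",(.539,.269)),("cup",(.481,0))):
    for d in outline_of(l,"top")[:4]:
        v,u=np.nonzero(d["region"]); m=np.zeros((480,640),np.uint8); cv2.fillConvexPoly(m,cv2.convexHull(np.int32(np.c_[u,v])),1)
        print(l,round(d["p"],2),u.mean(),v.mean(),fit(c,l,m,g))
# knob: dark disc near its predicted top
q=proj(c,(.539,.2685,.042)); print("knob pred",q)
x,y=np.int32(q); w=c["img"][y-9:y+10,x-9:x+10].mean(2); k=w<75; v,u=np.nonzero(k); print(k.sum(),at(c,(x-9+u.mean(),y-9+v.mean()),.042))
for g in ((.539,.2685,.12),(.539,.2685,.034)): print(rel(p0,R,*pose(g,0,15)))
sc=eyes.capture("scene")
a=cv2.resize(c["img"][220:320,190:290],(400,400),interpolation=3); b=cv2.resize(sc["img"][160:260,270:370],(400,400),interpolation=3)
cv2.imwrite("pics/cup2.png",np.hstack([a,b])[:,:,::-1])
```

```text
[0.48089565 0.11584638 0.18781464] [ 0.41  0.52  1.83 -0.68  1.2   0.8 ] 0.9974966451911889 [-0.06782838  0.04999475 -0.30480345]
lid 0.92 148.17088998763907 237.9057478368356 (array([0.14395218, 0.68452255]), np.float64(2.286107301712036))
lid 0.66 348.63418079096044 135.44915254237287 (array([0.14395218, 0.68452255]), np.float64(2.139268159866333))
lid 0.65 251.02739726027397 234.55479452054794 (array([0.61198218, 0.23060889]), np.float64(0.9161127209663391))
cup 0.94 365.87461773700306 274.3868501529052 (array([4.81148259e-01, 2.43154541e-04]), np.float64(0.07260140031576157))
cup 0.15 211.81963470319636 181.1986301369863 (array([ 0.87715383, -0.56736702]), np.float64(1.7745569944381714))
knob pred [238.99953891 249.64060347]
361 [0.54040448 0.27065353 0.042     ]
[ 0.691  0.232 -0.127 -0.059  0.442 -0.161]
[ 0.912  0.232  0.136 -0.059  0.442 -0.161]h.py:27: RuntimeWarning: divide by zero encountered in scalar divide
  return np.abs(g-m).sum()/g.sum()
```

View pics/cup2.png

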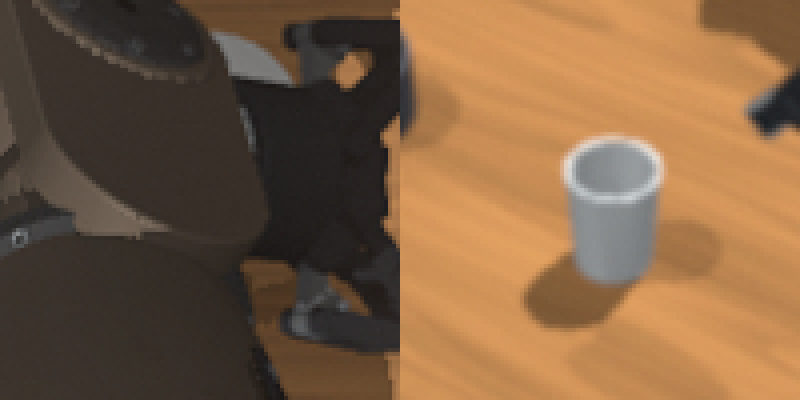

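The cup stands upright and let go at (0.481, 0), seen at crop point (613,210); the arm hides the lid. I'm going above the lid.

Call:
jog_arm(series="0.69 0.23 -0.13 -0.06 0.44 -0.16 0.8;0.69 0.23 -0.13 -0.06 0.44 -0.16 0.8;0.69 0.23 -0.13 -0.06 0.44 -0.16 0.8;0.69 0.23 -0.13 -0.06 0.44 -0.16 0.8;0.69 0.23 -0.13 -0.06 0.44 -0.16 0.8;0.69 0.23 -0.13 -0.06 0.44 -0.16 0.8;0.69 0.23 -0.13 -0.06 0.44 -0.16 0.8;0.69 0.23 -0.13 -0.06 0.44 -0.16 0.8;0.69 0.23 -0.13 -0.06 0.44 -0.16 0.8;0.69 0.23 -0.13 -0.06 0.44 -0.16 0.8")

```text
clock: 15.05
tcp_pos: [0.5389, 0.2698, 0.1028]
orientation: [0.002, 0.609, 0.793, -0.0]
force: [0.6, -1.3, -0.1]
opening: 0.799
finger_force: 0.0
```

Run:
```python
from h import *
p0,R=now(); print(p0,robot.observe()["q"].round(2))
print(rel(p0,R,*pose((.539,.2685,.0335),0,15)))
c=eyes.capture("scene"); save(c,"lidpre.png",(340,200,480,320),4)
for d in outline_of("lid","scene")[:3]:
    v,u=np.nonzero(d["region"]); print(round(d["p"],2),u.mean(),v.mean())
print(proj(c,(.539,.2685,.042)),proj(c,p0))
```

```text
[0.53887843 0.26981235 0.10278127] [ 0.36  0.61  1.74 -0.01  0.79  0.1 ]
[-0.004 -0.002  0.353  0.001  0.003 -0.   ]
0.89 484.1102094240838 331.3
0.66 407.0099573257468 283.09032716927453
0.55 434.1685912240185 241.554272517321
[408.92115117 272.5395491 ] [413.29525639 253.93288543]
```

View pics/lidpre.png

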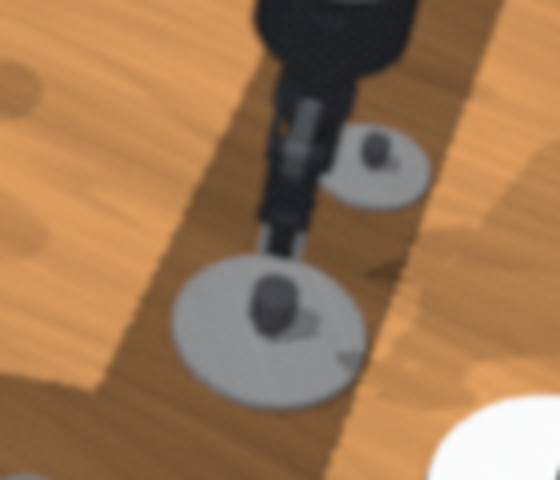

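The crop shows the gripper above the middle lid. Its knob top is at about (408,272) in the full picture, against a prediction of (409,272.5). I'm descending and gripping.

Call:
jog_arm(series="-0.004 -0.002 0.1 0 0.003 0 0.8;-0.004 -0.002 0.2 0 0.003 0 0.8;-0.004 -0.002 0.28 0 0.003 0 0.8;-0.004 -0.002 0.33 0 0.003 0 0.8;-0.004 -0.002 0.353 0 0.003 0 0.8;-0.004 -0.002 0.353 0 0.003 0 0.5;-0.004 -0.002 0.353 0 0.003 0 0.2;-0.004 -0.002 0.353 0 0.003 0 0.1;-0.004 -0.002 0.353 0 0.003 0 0.1;-0.004 -0.002 0.353 0 0.003 0 0.1")

```text
clock: 16.15
tcp_pos: [0.5396, 0.2683, 0.0156]
orientation: [0.0, 0.609, 0.793, 0.002]
force: [-0.7, -1.0, 6.4]
opening: 0.286
finger_force: 49.1
```

Call:
jog_arm(series="0 0 0 0 0 0 0.1;0 0 0 0 0 0 0.1;0 0 0 0 0 0 0.1;0 0 -0.02 0 0 0 0.1;0 0 -0.1 0 0 0 0.1;0 0 -0.2 0 0 0 0.1;0 0 -0.3 0 0 0 0.1;0 0 -0.4 0 0 0 0.1;0 0 -0.5 0 0 0 0.1;0 0 -0.5 0 0 0 0.1")

```text
clock: 17.15
tcp_pos: [0.5399, 0.2683, 0.1428]
orientation: [0.001, 0.609, 0.793, 0.003]
force: [0.2, 0.1, -1.2]
opening: 0.286
finger_force: 49.3
```

Run:
```python
from h import *
p0,R=now(); s=robot.observe(); print(p0,s["q"].round(2),s["opening"],s["finger_force"],s["force"])
c=eyes.capture("scene")
for d in outline_of("lid","scene")[:3]:
    v,u=np.nonzero(d["region"]); print(round(d["p"],2),u.mean(),v.mean())
G=(.466,-.243)
for z in (.16,.09): print(rel(p0,R,*pose((G[0],G[1],z),0,-15)))
```

```text
[0.53993057 0.26829536 0.14280665] [0.35 0.56 1.71 0.   0.87 0.09] 0.2856569506957577 49.30023372173309 [ 0.19514034  0.11126628 -1.20858304]
0.81 484.23387310857447 331.3238651446775
0.67 415.08964451313756 245.39335394126738
0.46 442.9491525423729 241.135593220339
[-1.899 -0.814 -0.002  0.004 -0.002  0.333]
[-1.9   -0.816  0.278  0.004 -0.002  0.333]
```

Call:
jog_arm(series="-0.95 -0.41 0 0 0 0.17 0.1;-0.95 -0.41 0 0 0 0.17 0.1;-0.95 -0.41 0 0 0 0.17 0.1;-0.95 -0.41 0 0 0 0.17 0.1;-0.95 -0.41 0 0 0 0.17 0.1;-0.95 -0.41 0 0 0 0.17 0.1;-0.95 -0.41 0 0 0 0.17 0.1;-0.95 -0.41 0 0 0 0.17 0.1;-0.95 -0.41 0 0 0 0.17 0.1;-0.95 -0.41 0 0 0 0.17 0.1")

```text
clock: 18.25
tcp_pos: [0.5013, 0.0132, 0.1386]
orientation: [-0.0, 0.708, 0.706, 0.001]
force: [-0.3, -0.2, -2.2]
opening: 0.29
finger_force: 49.5
```

Run:
```python
from h import *
p0,R=now(); print(p0)
print(rel(p0,R,*pose((.4666,-.2435,.16),0,-15)))
```

```text
[0.50127237 0.01317161 0.13863938]
[-1.027e+00 -1.350e-01 -1.200e-02  0.000e+00 -1.000e-03  1.640e-01]
```

Call:
jog_arm(series="-0.2 -0.03 0 0 0 0.03 0.1;-0.4 -0.06 0 0 0 0.06 0.1;-0.6 -0.09 0 0 0 0.1 0.1;-0.8 -0.11 0 0 0 0.13 0.1;-0.92 -0.12 0 0 0 0.16 0.1;-1 -0.135 0 0 0 0.164 0.1;-1 -0.135 0 0 0 0.164 0.1;-1 -0.135 0 0 0 0.164 0.1;-1 -0.135 0 0 0 0.164 0.1;-1 -0.135 0 0 0 0.164 0.1")

```text
clock: 19.25
tcp_pos: [0.4664, -0.2367, 0.1383]
orientation: [-0.0, 0.793, 0.609, 0.001]
force: [-0.4, -0.8, -2.0]
opening: 0.287
finger_force: 49.5
```

Run:
```python
from h import *
p0,R=now(); print(p0,robot.observe()["force"])
# seated: lid origin z=.05 -> TCP z = .05+.0156
for z in (.072,.0656,.060): print(z,rel(p0,R,*pose((.4666,-.2435,z+.019),0,-15)))
t=eyes.capture("top")
SH["pot"]=[(0,.05),(.055,.05)]
s=eyes.capture("scene")
for d in outline_of("pot","scene")[:1]: print("pot",d["p"],fit(s,"pot",d["region"],(.465,-.244)))
SH["lid"]=[(.005+p0[2]-.0156,.054),(.010+p0[2]-.0156,.054)]
for d in outline_of("lid","scene")[:4]:
    r=fit(s,"lid",d["region"],p0[:2]) ; print("lid",round(d["p"],2),r)
save(s,"over.png",(180,100,330,220),4)
```

```text
[ 0.46635473 -0.23672685  0.13834807] [-0.42014988 -0.76612379 -2.01714003]
0.072 [-0.027  0.008  0.265  0.    -0.002  0.   ]
0.0656 [-0.027  0.008  0.291  0.    -0.002  0.   ]
0.06 [-0.027  0.008  0.313  0.    -0.002  0.   ]
pot 0.96 (array([ 0.46306351, -0.24559386]), np.float64(0.10593927651643753))
lid 0.79 (array([ 0.46474385, -0.23695306]), np.float64(0.1996472328901291))
lid 0.61 (array([0.93136771, 0.39572598]), np.float64(1.8226773738861084))
lid 0.58 (array([0.93136771, 0.39572598]), np.float64(1.104801058769226))h.py:27: RuntimeWarning: divide by zero encountered in scalar divide
  return np.abs(g-m).sum()/g.sum()
```

View pics/over.png

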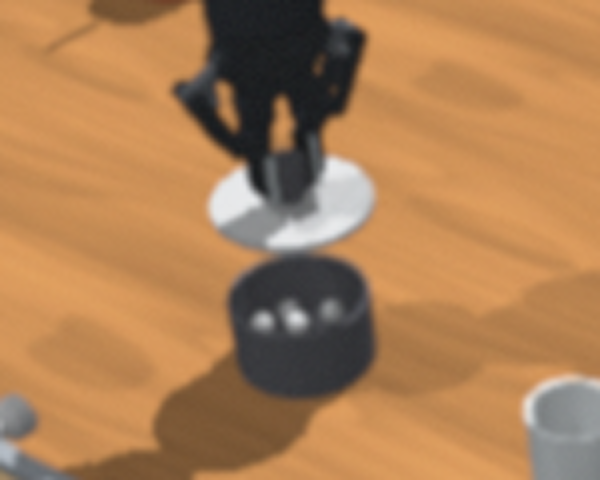

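The picture shows the lid held level above the pot, with balls visible inside. I'm lowering it onto the pot.

Call:
jog_arm(series="-0.029 0.007 0.05 0 0 0 0.1;-0.029 0.007 0.12 0 0 0 0.1;-0.029 0.007 0.18 0 0 0 0.1;-0.029 0.007 0.22 0 0 0 0.1;-0.029 0.007 0.25 0 0 0 0.1;-0.029 0.007 0.265 0 0 0 0.1;-0.029 0.007 0.275 0 0 0 0.1;-0.029 0.007 0.285 0 0 0 0.1;-0.029 0.007 0.291 0 0 0 0.1;-0.029 0.007 0.293 0 0 0 0.1")

```text
clock: 20.45
tcp_pos: [0.4661, -0.2452, 0.0655]
orientation: [-0.0, 0.794, 0.608, 0.001]
force: [-3.5, 0.6, 8.6]
opening: 0.286
finger_force: 50.4
```

Call:
jog_arm(series="0 0 0 0 0 0 0.3;0 0 0 0 0 0 0.5;0 0 0 0 0 0 0.7;0 0 0 0 0 0 0.8;0 0 0 0 0 0 0.8;0 0 -0.08 0 0 0 0.8;0 0 -0.2 0 0 0 0.8;0 0 -0.4 0 0 0 0.8;0 0 -0.6 0 0 0 0.8;0 0 -0.6 0 0 0 0.8")

```text
clock: 21.45
tcp_pos: [0.4675, -0.2466, 0.221]
orientation: [0.004, 0.794, 0.608, 0.003]
force: [0.3, 0.8, 0.3]
opening: 0.799
finger_force: 0.0
```

Call:
jog_arm(series="0.2 0 -0.1 0 0 0 0.8;0.4 0 -0.1 0 0 0 0.8;0.6 0 -0.1 0 0 0 0.8;0.8 0 -0.1 0 0 0 0.8;0.95 0 -0.1 0 0 0 0.8;0.95 0 -0.1 0 0 0 0.8;0.95 0 -0.1 0 0 0 0.8;0.95 0 -0.1 0 0 0 0.8;0.95 0 -0.1 0 0 0 0.8;0.95 0 -0.1 0 0 0 0.8")

```text
clock: 22.45
tcp_pos: [0.5274, -0.0172, 0.2406]
orientation: [-0.0, 0.794, 0.608, 0.001]
force: [-0.5, -0.6, -0.1]
opening: 0.796
finger_force: 0.0
```

Run:
```python
from h import *
s=robot.observe(); print(s["tcp_pos"],s["force"],s["opening"])
SH["lid"]=[(.055,.054),(.06,.054)]; I=[]
for n,b in(("top",(420,225,540,345)),("scene",(200,120,320,240))):
    c=eyes.capture(n); I.append(cv2.resize(c["img"][b[1]:b[3],b[0]:b[2]],(400,400),interpolation=3))
    for l in("lid","pot"):
        for d in outline_of(l,n)[:4]:
            v,u=np.nonzero(d["region"])
            if np.hypot(*(at(c,(u.mean(),v.mean()),.05)[:2]-[.466,-.244]))<.05: print(n,l,fit(c,l,d["region"],(.466,-.244)))
cv2.imwrite("pics/end.png",np.hstack(I)[:,:,::-1])
```

```text
[ 0.52742285 -0.01720251  0.2405655 ] [-0.45607619 -0.61431681 -0.09487804] 0.7955972394194976
top lid (array([ 0.46595884, -0.24507579]), np.float64(0.046471789479255676))
scene lid (array([ 0.46283354, -0.24888292]), np.float64(0.07602256536483765))
```

View pics/end.png

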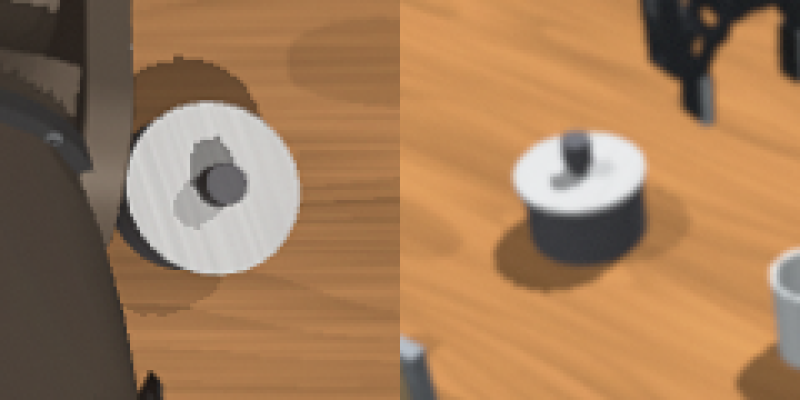

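The picture shows the lid sitting level on the pot, about 3 mm off centre, with the cup upright and the gripper clear. I'm handing the job in.

```bash
python3 -c "
from plant import workorder
print(workorder.sign_off())"
```

```text
the job is handed in; nothing more can be done
None
```

I handed the job in at about 22 s: all eight balls are in the pot, the empty cup stands upright and the middle-sized lid sits level on the pot, about 3 mm off centre; the sign-off gave no verdict.

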